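Fit the scoop pan on the potting-bench scale and zero it

ROBOT

A 6-joint arm with a two-finger parallel gripper is mounted at the origin on the work surface. World frame = base frame: x ahead of the robot, y to its left, z up, the work surface at z = 0. Lengths are in m, angles in rad, forces in N, time in s.
With the tool pointing down it reaches from about 0.2 to 0.875 m from the base axis. Payload 3.4 kg.
Tool frame: the origin (TCP) lies at the centre of the arm's flange, where the gripper is bolted on; the fingertips stand 199 mm ahead of it and the grasp point (between the pads) lies 180 mm ahead of it; z points along the fingers, y is the line along which they close (so a half turn about z gives the same grasp; the last joint's range is limited). The gripper opens to 94 mm and grips with 3 to 60 N. Pads are 16 mm wide; open, the fingers measure 119 mm over their backs; the gripper's body (75 mm by 177 mm) begins 78 mm behind the grasp point.
Start: joints at [-1.456, 0.276, 1.505, -0, 1.361, -0.121], TCP at [0.134, -0.559, 0.405] pointing down, gripper open.
Joint ranges: [-2.89, 2.89], [-0.75, 2.08], [0.22, 2.7], [-1.18, 4.32], [0.11, 2.71], [-2.7, 2.7]. Speed limits (rad/s): [2.57, 2.57, 3.14, 3.14, 3.14, 3.14].

INTERFACE

Orientations are given as a 3x3 rotation matrix whose columns are the frame's x, y, z axes.
In Python, from plant import * gives the robot as it stands.
- The arm moves only by the tool send_rows, never from a script. Its argument "deltas" is a list of rows, each an object with "rotation": the turn, a rotation vector about the world's x, y, z scaled (see below), a list of three; "dp": the shift along the world's x, y, z scaled (see below), a list of three; "gripper": the closure, from -1 (fully open) to 1 (shut). A call has 1 to 10 rows; each row shifts and turns the commanded pose from where the row before left it; what a row does not reach is not made up. The controller multiplies each number of a shift by 25 mm and each number of a turn by 4 degrees. A row lasts 1/12 s, in which the tool goes at most 41.7 mm and 7.16 degrees, less where a joint would pass 70% of its speed; a pose out of reach is approached as far as the arm can. A call with a number of a shift or a turn outside -1 to 1 is refused whole. A call with a gripper value outside its range is refused whole. The fingers move at their own pace and stop on an object; "force" is the grip in N (left out, the last holds). Time passes only in rows, so rows that do not move let the fingers close. It gives the time, the measured TCP pose, the force, the opening and the grip force at its end, in the units of the state.
- state(): the state, without advancing time (a new reading comes with each control period).
- capture(name): name is "side" or "top" or "wrist"; returns a dict with "frame" (384x512x3 uint8, blue, green, red), "camera_matrix" (3x3 intrinsics, pixels), "rvec" (rotation vector, rad) and "tvec" (3), from world to camera coordinates, as OpenCV has them. Camera axes: x right, y down, z forward; pixel columns grow to the right and rows downward; lengths in m; the calibration is good to about 2 mm. A picture is of the moment at which its call begins. There is no depth.
- finish_job(): hands the job in; it is judged then, once.
Trained networks look in the newest picture that a camera, given by its name, has taken for a name from the list of things; names that differ only in an ending like _2 or _b are one class to them, and where a whole thing is asked for, a point or a joint stands for the part that bears it (a point fixed in the world has none). Each returns a list of dicts, best first, with "p" (0 to 1); they miss things now and then, are a little off and sometimes report something else, mostly with a low value. They report only what shows in the picture. A call takes as long as a camera call. They do not tell look-alikes from the thing itself.
- search_frame(camera, name): "box" ([left, top, right, bottom] in pixels, round what is visible of it).
- cut_out(camera, name): "mask" (384x512 bool, what is visible of it) and "box" ([left, top, right, bottom] in pixels, round what is visible of it).
The state is a dict: "t": time; "qpos": joint angles; "qd": joint speeds; "joint_efforts": joint torques, N m; "ee_pos": TCP position; "tool_rot": TCP orientation; "ft_force": force on the tool from outside, world axes, zero at the start; "moment": the same for the moment, N m; "opening": opening from 0.0 (shut) to 1.0 (fully open); "finger_force": force on a finger pad.
Only numpy, scipy, OpenCV 4.12 (cv2) and the standard library are available. Lean on these libraries where they do the work, as an engineer would, in place of code of your own. Each camera call takes 0.05 s, during which the arm holds its last target. There are 200 camera calls.

TASK

Fit the metal scoop pan onto the bench scale so that its three holes go over the three pegs and it sits fully home, flat on the platform; set it down, do not drop it. Then turn the black tare knob on the scale's sloping front until its pointer reads zero (points at the broad mark at the top of the dial). Leave the pot, the jar and the brush where they are, and let go of everything at the end.

Things in the scene. Friction and masses are not known exactly. Their poses are not given: they have to be found in the camera images.
- pan: Loose aluminium scoop pan, 0.35 kg. Base plate 200 x 116 x 8 mm (its x, y, z), origin at the centre of its underside. Three through holes, 15 mm wide, at (x, y) = (-85, 40), (-85, -40), (85, 0) mm. Between them a tray: walls to 50 mm height at x = -70 and y = +-53 mm, low pouring lip (16 mm) at x = 67 mm. A handle arches over it: posts at x = 0, y = +-55 mm, bar along y
- pan_handle (a point): Middle of the pan's handle bar, 105 mm straight above the pan's origin; axes as the pan's. The bar is 12 mm thick (x), 117 mm long (y), 14 mm high, free below
- scale: Fixed grey bench scale; origin on the bench under the platform's centre, x away from its sloping front. Housing x -60 to 100, y +-85, 125 mm high; before it a panel at 32 degrees from level, facing -x and up, from the bench at x = -165 to 75 mm high at x = -60 mm. Steel platform 190 x 110 mm, top at 150 mm. The seated pan juts over the panel's upper edge (to x = -100 mm)
- scale_seat (a point): Centre of the platform's top, 150 mm above the bench; axes as the scale's. The seated pan has its origin here and its x along this x (pouring lip away from the panel). Three steel pegs, 12 mm wide, 22 mm high, upper 12 mm tapering to 5 mm, at (x, y) = (-85, 40), (-85, -40), (85, 0) mm
- tare_grip (a point): Grip point on the tare knob's axis, 32 mm out from the white 80 mm dial; at scale x = -132 mm, 68 mm above the bench. z: out along the axis, 32 degrees from vertical towards scale -x; x: along the bar to its pointer, turns with the knob. Black bar 42 mm long (x), 12 mm thick (y), 10 to 41 mm out from the dial, on a 44 mm disc; pointer nose at +x reaches 30 mm
- tare (a joint): Angle of the tare knob: 0 when the pointer is at the broad zero mark at the top (uphill side) of the dial; positive anticlockwise as seen facing the panel. Range -1.6 to 1.6 rad, no stop at zero, stays where it is left
- pot: Bystander: terracotta pot, 90 mm wide at the rim, 85 mm high; origin at the centre of its underside
- jar: Bystander: closed glass jar, 68 mm wide, 100 mm high; origin at the centre of its underside
- brush: Bystander: bench brush lying flat along its x; origin under its centre
Things that resemble listed ones, but are neither listed nor needed, are in the scene too. What is meant by the pan is not orange or pink, and is the smaller of those in its own colour.

How it is judged:
On the way, in this order (a step that is already met when the one before it is completed fails the run):
1. the pan sits fully home on the three pegs, flat on the platform (horizontal distance between pan and scale_seat below 0.005 m and z of pan in the frame of scale_seat between -0.003 and 0.003 m and angle between the x axis of pan and the x axis of scale_seat, either way round below 0.06 rad and angle between pan's own z axis and vertical below 0.04 rad), for 0.2 s.
2. then the tare knob's pointer is brought to zero, the pan still seated (all of step 1 and value of joint tare between -0.1 and 0.1 rad), for 0.2 s.
At the end, for the whole second after the job is handed in: The pan rests on the platform with the pegs through its holes: origin within 5 mm sideways and 3 mm in height of the seat, x within 0.06 rad of the scale's, level within 0.04 rad. The knob reads zero within 0.1 rad. Pot, jar and brush are within 30 mm of their starts (all of step 2 and linear speed of pan below 0.02 m/s and distance of each of pot, jar, brush from where it was at the start of the episode below 0.03 m); the robot touches nothing.
It fails at once if the pan is dropped on the scale (faster than 0.7 m/s within 20 mm of its seat) (distance between pan and scale_seat below 0.02 m and linear speed of pan above 0.7 m/s).
It fails at once if the pot, the jar or the brush is moved by more than 30 mm (distance of any of pot, jar, brush from where it was at the start of the episode above 0.03 m).
It also fails if it takes over 56 s, if anything falls off the work surface, if the arm or the gripper's body presses on something with over 40 N, if the wrist force passes 120 N, or if a joint passes its speed limit or range.

## Working session

There is one attempt and no reset: what is moved stays moved. The work goes in short steps, Python scripts to look and compute and a tool call to move; the robot and the scene stay as the last step left them, time stands still between calls to the robot, and variables do not carry over. Pictures are saved under pics/ and viewed, at most 10 in all, crops included, and the job is handed in when it is done.

Besides the shell and the picture viewer there is one more tool, called after "Call:" as name(argument=value, ...) on one line, values as JSON. send_rows: Moves the arm, as the interface text tells. Its arguments: {"type":"object","properties":{"deltas":{"type":"array","items":{"type":"object","properties":{"rotation":{"type":"array","items":{"type":"number"}},"dp":{"type":"array","items":{"type":"number"}},"gripper":{"type":"number"}}}},"force":{"type":"number"}},"required":["deltas"]}

```bash
mkdir -p pics; ls
cat > h.py <<'E'
from plant import *
import numpy as np, cv2
def cam(c):
    R=cv2.Rodrigues(np.array(c["rvec"],float))[0]; return np.array(c["camera_matrix"]),R,np.array(c["tvec"],float).ravel()
def ray(c,uv):
    K,R,t=cam(c); d=R.T@np.linalg.solve(K,[uv[0],uv[1],1.]); return -R.T@t,d
def onz(c,uv,z):
    o,d=ray(c,uv); return o+d*(z-o[2])/d[2]
def proj(c,P):
    K,R,t=cam(c); q=(R@np.atleast_2d(P).T).T+t; q=q@K.T; return q[:,:2]/q[:,2:]
E
python3 - <<'E'
from h import *
for n in("top","side"):
    c=capture(n); cv2.imwrite(f"pics/{n}0.png",c["frame"])
    print(n,np.round(ray(c,(256,192)),2).tolist())
    for k in("pan","scale","tare_grip","pot","jar","brush"):
        print(k,[(np.round(d["box"]).tolist(),round(d["p"],2)) for d in search_frame(n,k)][:4])
s=state();print(s["t"],s["tool_rot"],s["ee_pos"])
E
```

```text
pics
top [[0.35, -0.01, 1.62], [0.06, 0.02, -1.0]]
pan [([81.0, 212.0, 145.0, 273.0], 0.81), ([308.0, 214.0, 393.0, 296.0], 0.81), ([163.0, 188.0, 252.0, 273.0], 0.77), ([193.0, 102.0, 257.0, 170.0], 0.61)]
scale [([280.0, 102.0, 346.0, 194.0], 0.86), ([311.0, 170.0, 327.0, 186.0], 0.53)]
tare_grip [([313.0, 172.0, 329.0, 187.0], 0.42)]
pot [([380.0, 123.0, 412.0, 156.0], 0.55)]
jar [([395.0, 170.0, 423.0, 189.0], 0.8)]
brush [([99.0, 118.0, 130.0, 176.0], 0.76)]
side [[0.1, 1.35, 1.25], [0.21, -0.74, -0.64]]
pan [([251.0, 214.0, 321.0, 284.0], 0.94), ([175.0, 190.0, 235.0, 241.0], 0.89), ([234.0, 288.0, 308.0, 352.0], 0.89), ([299.0, 138.0, 371.0, 194.0], 0.59)]
scale [([209.0, 141.0, 278.0, 193.0], 0.73)]
tare_grip [([258.0, 166.0, 273.0, 177.0], 0.64)]
pot [([241.0, 128.0, 260.0, 144.0], 0.78)]
jar [([276.0, 127.0, 290.0, 148.0], 0.67)]
brush [([156.0, 278.0, 206.0, 314.0], 0.72)]
0.7 [[ 9.72335552e-01  2.33588464e-01  6.24870157e-05]
 [ 2.33588470e-01 -9.72335547e-01 -1.07579416e-04]
 [ 3.56290359e-05  1.19199538e-04 -9.99999992e-01]] [ 0.13432545 -0.55909048  0.40471445]
```

View pics/top0.png

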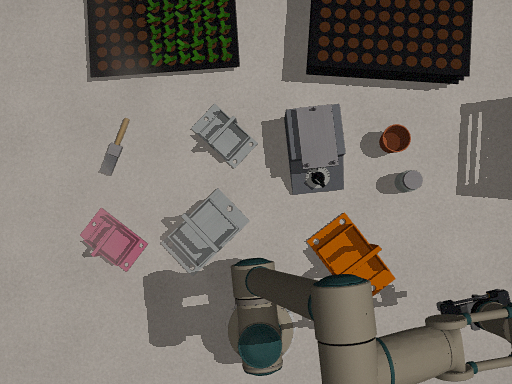

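View pics/side0.png

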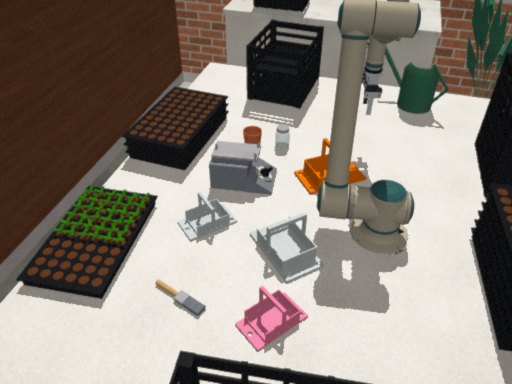

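Run:
```python
from h import *
c=capture("top"); f=c["frame"]
a=cv2.resize(f[95:175,185:265],None,fx=5,fy=5,interpolation=cv2.INTER_CUBIC)
b=cv2.resize(f[95:205,275:355],None,fx=4.5,fy=4.5,interpolation=cv2.INTER_CUBIC)
o=np.zeros((500,780,3),np.uint8);o[:400,:400]=a;o[:495,410:770]=b
cv2.imwrite("pics/crop.png",o)
for d in cut_out("top","pan"):
    m=d["mask"].astype(np.uint8); p=np.argwhere(m)[:,::-1]
    print(np.round(d["box"]),m.sum(),onz(c,p.mean(0),.02).round(3),cv2.minAreaRect(p.astype(np.float32)))
print(onz(c,(319,180),.06),onz(c,(320,135),.15),c["camera_matrix"])
c=capture("wrist");print(cam(c), state()["ee_pos"])
K,R,t=cam(c);T=np.array(state()["tool_rot"]);print(T.T@(-R.T@t-state()["ee_pos"]),(T.T@R.T).round(3))
```

```text
[193. 102. 254. 169.] 2008 [0.638 0.125 0.02 ] ((225.2739715576172, 134.3972625732422), (59.2515869140625, 37.47715377807617), 42.87890625)
[ 80. 211. 148. 273.] 2214 [0.286 0.488 0.02 ] ((111.17438507080078, 242.44146728515625), (59.94196319580078, 43.69386291503906), 37.746803283691406)
[161. 189. 248. 275.] 3718 [0.317 0.185 0.02 ] ((203.1692352294922, 229.61373901367188), (51.95627212524414, 80.3716812133789), 45.674034118652344)
[307. 211. 392. 298.] 3366 [ 0.255 -0.293  0.02 ] ((353.3494873046875, 257.388671875), (85.59344482421875, 54.62541198730469), 50.52754211425781)
[ 0.48835208 -0.18598922  0.06      ] [ 0.61837631 -0.17821005  0.15      ] [[486.4169058    0.         252.42404963]
 [  0.         486.4169058  190.50953238]
 [  0.           0.           1.        ]]
(array([[272.66665737,   0.        , 255.21718963],
       [  0.        , 272.66665737, 190.60240651],
       [  0.        ,   0.        ,   1.        ]]), array([[ 2.33601860e-01, -9.72331960e-01, -8.54281221e-04],
       [-9.35026944e-01, -2.24880222e-01,  2.74141387e-01],
       [-2.66748543e-01, -6.32411618e-02, -9.61689020e-01]]), array([-0.57488465, -0.02940519,  0.39264754])) [ 0.13432643 -0.5591133   0.4047191 ]
[0.07936238 0.00018856 0.0195441 ] [[-0.    -0.962 -0.274]
 [ 1.     0.    -0.001]
 [ 0.001 -0.274  0.962]]
```

View pics/crop.png

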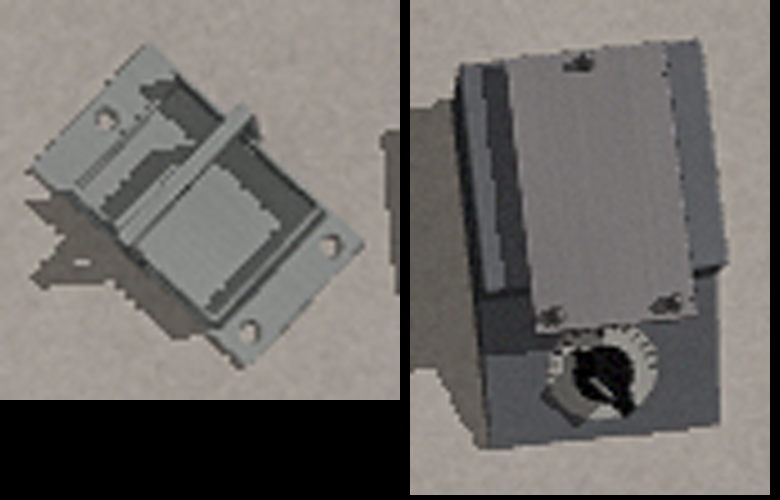

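```bash
cat >> h.py <<'E'
def fit2(model,pts):
    model=np.array(model,float);pts=np.array(pts)[:,:2];mc=model.mean(0);pc=pts.mean(0)
    a=model-mc;b=pts-pc
    th=np.arctan2((a[:,0]*b[:,1]-a[:,1]*b[:,0]).sum(),(a*b).sum())
    R=np.array([[np.cos(th),-np.sin(th)],[np.sin(th),np.cos(th)]])
    t=pc-R@mc; return t,th,(pts-(model@R.T+t))
M=[(-.085,.04),(-.085,-.04),(.085,0)]
E
python3 - <<'E'
from h import *
c=capture("top")
h=lambda x,y:(185+x/5-.4,95+y/5-.4); g=lambda x,y:(275+(x-410)/4.5-.4,95+y/4.5-.4)
print(fit2(M,[onz(c,p,.006) for p in (h(250,331),h(331,243),h(105,117))]))
print(fit2(M,[onz(c,p,.161) for p in (g(549,318),g(667,303),g(580,62))]))
E
```

```text
(array([0.64146505, 0.12658037]), np.float64(0.838095374272392), array([[-4.00477275e-04, -1.44274425e-04],
       [ 4.30618043e-05, -1.50108524e-04],
       [ 3.57415471e-04,  2.94382949e-04]]))
(array([ 0.61362779, -0.16319304]), np.float64(0.11847756400708609), array([[-0.00062333, -0.00011806],
       [ 0.00081547,  0.00049669],
       [-0.00019214, -0.00037863]]))
```

Call:
send_rows(deltas=[{"dp": [0.6,0.8,0.1],"rotation": [0,0,0.92],"gripper": -1},{"dp": [0.6,0.8,0.1],"rotation": [0,0,0.92],"gripper": -1},{"dp": [0.6,0.8,0.1],"rotation": [0,0,0.92],"gripper": -1},{"dp": [0.6,0.8,0.1],"rotation": [0,0,0.92],"gripper": -1},{"dp": [0.6,0.8,0.1],"rotation": [0,0,0.92],"gripper": -1},{"dp": [0.6,0.8,0.1],"rotation": [0,0,0.92],"gripper": -1},{"dp": [0.6,0.8,0.1],"rotation": [0,0,0.92],"gripper": -1},{"dp": [0.6,0.8,0.1],"rotation": [0,0,0.92],"gripper": -1},{"dp": [0.6,0.8,0.1],"rotation": [0,0,0.92],"gripper": -1},{"dp": [0.6,0.8,0.1],"rotation": [0,0,0.92],"gripper": -1}])

```text
t: 1.73
ee_pos: [0.2848, -0.358, 0.43]
tool_rot: [[0.636, 0.771, 0.0], [0.771, -0.636, -0.0], [-0.0, 0.001, -1.0]]
ft_force: [0.2, 0.1, -0.4]
opening: 1.0
finger_force: 0.0
```

Call:
send_rows(deltas=[{"dp": [0.6,0.8,0.1],"rotation": [0,0,0.92],"gripper": -1},{"dp": [0.6,0.8,0.1],"rotation": [0,0,0.92],"gripper": -1},{"dp": [0.6,0.8,0.1],"rotation": [0,0,0.92],"gripper": -1},{"dp": [0.6,0.8,0.1],"rotation": [0,0,0.92],"gripper": -1},{"dp": [0.6,0.8,0.1],"rotation": [0,0,0.92],"gripper": -1},{"dp": [0.6,0.8,0.1],"rotation": [0,0,0.92],"gripper": -1},{"dp": [0.6,0.8,0.1],"rotation": [0,0,0.92],"gripper": -1},{"dp": [0.6,0.8,0.1],"rotation": [0,0,0.92],"gripper": -1},{"dp": [0.6,0.8,0.1],"rotation": [0,0,0.92],"gripper": -1},{"dp": [0.6,0.8,0.1],"rotation": [0,0,0.92],"gripper": -1}])

```text
t: 2.57
ee_pos: [0.4348, -0.1579, 0.455]
tool_rot: [[0.047, 0.999, 0.001], [0.999, -0.047, -0.0], [-0.0, 0.001, -1.0]]
ft_force: [0.0, 0.1, 0.0]
opening: 0.998
finger_force: 0.0
```

Call:
send_rows(deltas=[{"dp": [0.6,0.8,0],"rotation": [0,0,0.92],"gripper": -1},{"dp": [0.6,0.8,0],"rotation": [0,0,0.92],"gripper": -1},{"dp": [0.6,0.8,0],"rotation": [0,0,0.92],"gripper": -1},{"dp": [0.6,0.8,0],"rotation": [0,0,0.92],"gripper": -1},{"dp": [0.6,0.8,0],"rotation": [0,0,0.92],"gripper": -1},{"dp": [0.6,0.8,0],"rotation": [0,0,0.92],"gripper": -1},{"dp": [0.6,0.8,0],"rotation": [0,0,0.92],"gripper": -1},{"dp": [0.6,0.8,0],"rotation": [0,0,0.92],"gripper": -1},{"dp": [0.6,0.8,0],"rotation": [0,0,0.92],"gripper": -1},{"dp": [0.6,0.8,0],"rotation": [0,0,0.92],"gripper": -1}])

```text
t: 3.4
ee_pos: [0.5849, 0.042, 0.4547]
tool_rot: [[-0.561, 0.828, 0.0], [0.828, 0.561, -0.0], [-0.0, 0.0, -1.0]]
ft_force: [-0.7, 0.1, -0.3]
opening: 1.0
finger_force: 0.0
```

Run:
```python
from h import *
c=capture("wrist");cv2.imwrite("pics/w1.png",cv2.resize(c["frame"],(768,576)))
np.save("w1.npy",c,allow_pickle=True)
th=.838;t=np.array([.6415,.1266]);R=np.array([[np.cos(th),-np.sin(th)],[np.sin(th),np.cos(th)]])
P=[list(R@m+t)+[.006] for m in np.array(M)]
print(proj(c,P)*1.5)
th=.118;t=np.array([.6136,-.1632]);R=np.array([[np.cos(th),-np.sin(th)],[np.sin(th),np.cos(th)]])
print(proj(c,[list(R@m+t)+[.161] for m in np.array(M)])*1.5)
```

```text
[[385.27096867 193.22826557]
 [403.01421895 267.05578088]
 [555.84306603 191.17459105]]
[[191.31213803 427.2363757 ]
 [157.60219377 502.3991777 ]
 [364.76293396 543.22629562]]
```

View pics/w1.png

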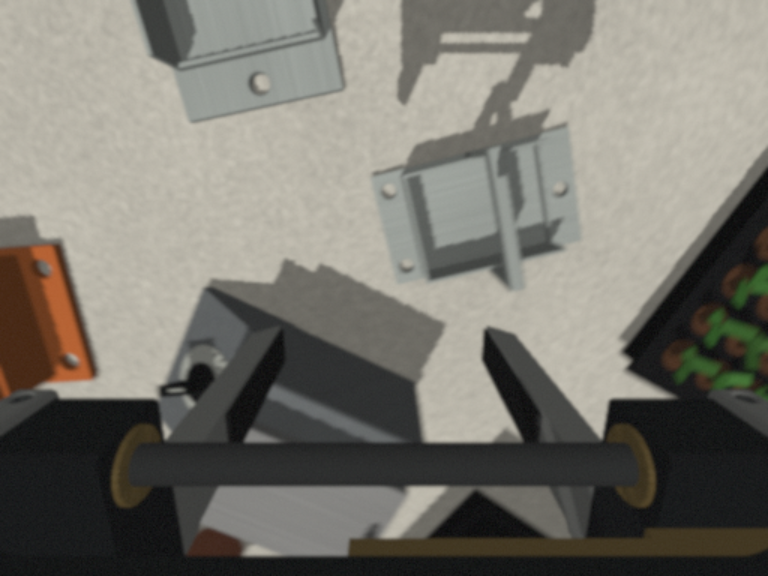

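Run:
```python
from h import *
c=np.load("w1.npy",allow_pickle=True).item()
print(fit2(M,[onz(c,np.array(p)/1.5,.006) for p in((390,190),(406,264),(559,188))]))
```

```text
(array([0.64271673, 0.1312818 ]), np.float64(0.8358913035127802), array([[ 0.00105243,  0.00051431],
       [-0.00029704, -0.00017565],
       [-0.0007554 , -0.00033866]]))
```

Call:
send_rows(deltas=[{"dp": [0.57,0.87,0],"rotation": [0,0,0.87],"gripper": -1},{"dp": [0.57,0.87,0],"rotation": [0,0,0.87],"gripper": -1},{"dp": [0.57,0.87,-0.4],"rotation": [0,0,0.87],"gripper": -1},{"dp": [0.57,0.87,-0.6],"rotation": [0,0,0.87],"gripper": -1},{"dp": [0,0,-0.8],"rotation": [0,0,0],"gripper": -1},{"dp": [0,0,-0.8],"rotation": [0,0,0],"gripper": -1},{"dp": [0,0,-0.8],"rotation": [0,0,0],"gripper": -1},{"dp": [0,0,-0.8],"rotation": [0,0,0],"gripper": -1},{"dp": [0,0,0],"rotation": [0,0,0],"gripper": -1}])

```text
t: 4.2
ee_pos: [0.6401, 0.1277, 0.3452]
tool_rot: [[-0.741, 0.671, -0.009], [0.671, 0.741, -0.001], [0.006, -0.006, -1.0]]
ft_force: [0.2, -0.6, -0.4]
opening: 0.999
finger_force: 0.0
```

Run:
```python
from h import *
c=capture("wrist");s=state();print(s["ee_pos"],np.array(s["tool_rot"]).round(3).tolist())
f=c["frame"];cv2.imwrite("pics/w2.png",cv2.resize(f,(768,576)))
a=.836;R=np.array([[np.cos(a),-np.sin(a)],[np.sin(a),np.cos(a)]])
for t in((.6415,.1266),(.6427,.1313)):
    print((proj(c,[list(R@np.array(m)+t)+[z] for m,z in ((M[0],.006),(M[1],.006),(M[2],.006),((0,-.0585),.112),((0,.0585),.112))])*1.5).round().tolist())
```

```text
[0.64068966 0.12775202 0.34748051] [[-0.741, 0.671, -0.005], [0.671, 0.741, -0.0], [0.003, -0.004, -1.0]]
[[278.0, 228.0], [284.0, 324.0], [491.0, 278.0], [386.0, 417.0], [387.0, 219.0]]
[[283.0, 225.0], [289.0, 321.0], [497.0, 275.0], [394.0, 414.0], [395.0, 215.0]]
```

View pics/w2.png

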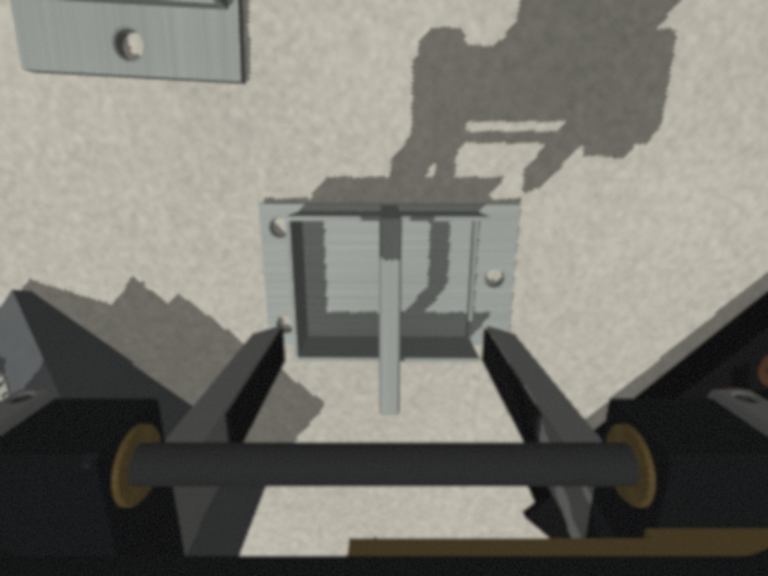

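Call:
send_rows(deltas=[{"dp": [0,0,-0.9],"rotation": [0,0,0],"gripper": -1},{"dp": [0,0,-0.9],"rotation": [0,0,0],"gripper": -1},{"dp": [0,0,-0.84],"rotation": [0,0,0],"gripper": -0.5},{"dp": [0,0,0],"rotation": [0,0,0],"gripper": 0},{"dp": [0,0,0],"rotation": [0,0,0],"gripper": 1},{"dp": [0,0,0],"rotation": [0,0,0],"gripper": 1},{"dp": [0,0,0],"rotation": [0,0,0],"gripper": 1},{"dp": [0,0,0],"rotation": [0,0,0],"gripper": 1},{"dp": [0,0,0],"rotation": [0,0,0],"gripper": 1}], force=40)

```text
t: 5.0
ee_pos: [0.6417, 0.1279, 0.2851]
tool_rot: [[-0.741, 0.671, 0.002], [0.671, 0.741, 0.0], [-0.002, 0.002, -1.0]]
ft_force: [-0.1, 0.4, 1.4]
opening: 0.539
finger_force: 0.0
```

```bash
python3 -c "
from h import *
s=state();print(s['ee_pos'],s['opening'],s['finger_force'],s['ft_force'],np.array(s['tool_rot']).round(4).tolist())"
```

```text
[0.64165496 0.12788972 0.28512178] 0.538709511277999 0.0 [-0.14701251  0.35088403  1.44749255] [[-0.7411, 0.6714, 0.0025], [0.6714, 0.7411, 0.0003], [-0.0016, 0.0018, -1.0]]
```

Still closing; give it more rows.

Call:
send_rows(deltas=[{"dp": [0,0,0],"rotation": [0,0,0],"gripper": 1},{"dp": [0,0,0],"rotation": [0,0,0],"gripper": 1},{"dp": [0,0,0],"rotation": [0,0,0],"gripper": 1},{"dp": [0,0,0],"rotation": [0,0,0],"gripper": 1},{"dp": [0,0,0],"rotation": [0,0,0],"gripper": 1},{"dp": [0,0,0],"rotation": [0,0,0],"gripper": 1},{"dp": [0,0,0],"rotation": [0,0,0],"gripper": 1},{"dp": [0,0,0],"rotation": [0,0,0],"gripper": 1}])

```text
t: 5.67
ee_pos: [0.6415, 0.1281, 0.2836]
tool_rot: [[-0.741, 0.671, 0.0], [0.671, 0.741, 0.0], [-0.0, 0.001, -1.0]]
ft_force: [1.1, 0.8, -0.5]
opening: 0.124
finger_force: 40.0
```

Call:
send_rows(deltas=[{"dp": [0,0,0.3],"rotation": [0,0,0],"gripper": 1},{"dp": [0,0,0.6],"rotation": [0,0,0],"gripper": 1},{"dp": [0,0,0.9],"rotation": [0,0,0],"gripper": 1},{"dp": [0,0,1],"rotation": [0,0,0],"gripper": 1},{"dp": [0,0,1],"rotation": [0,0,0],"gripper": 1},{"dp": [0,0,1],"rotation": [0,0,0],"gripper": 1},{"dp": [0,0,1],"rotation": [0,0,0],"gripper": 1},{"dp": [0,0,1],"rotation": [0,0,0],"gripper": 1},{"dp": [0,0,1],"rotation": [0,0,0],"gripper": 1},{"dp": [0,0,1],"rotation": [0,0,0],"gripper": 1}])

```text
t: 6.5
ee_pos: [0.6407, 0.1277, 0.5044]
tool_rot: [[-0.741, 0.671, -0.002], [0.671, 0.741, -0.001], [0.001, -0.002, -1.0]]
ft_force: [0.7, -1.3, -4.7]
opening: 0.125
finger_force: 40.0
```

Run:
```python
from h import *
c=np.load("w1.npy",allow_pickle=True).item()
f=c["frame"][185:384,95:300].copy()
o=cv2.resize(f,None,fx=3,fy=3,interpolation=cv2.INTER_CUBIC)
a=.1185;R=np.array([[np.cos(a),-np.sin(a)],[np.sin(a),np.cos(a)]]);t=np.array([.6136,-.1632])
def S(p): return list(R@np.array(p[:2])+t)+[p[2]]
L=[S((*m,z)) for m in M for z in(.15,.172)]+[S((x,y,.125)) for x in(-.06,.1) for y in(-.085,.085)]+[S((-.165,y,0)) for y in(-.085,.085)]+[S((x,y,.15)) for x in(-.095,.095) for y in(-.055,.055)]
for p in proj(c,L):
    q=tuple(int(v) for v in (p-[95,185])*3+1); cv2.circle(o,q,3,(0,0,255),1)
cv2.imwrite("pics/w1c.png",o)
c=capture("side")
x0,y0=190,90
np.save("s1.npy",c,allow_pickle=True)
```

```text
(no output)
```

View pics/w1c.png

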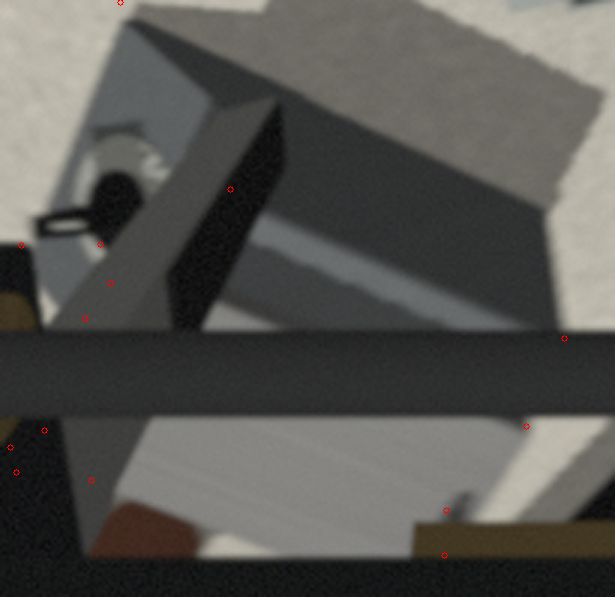

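Call:
send_rows(deltas=[{"dp": [-0.05,-0.4,0],"rotation": [0,0,-0.4],"gripper": 1},{"dp": [-0.1,-0.8,0],"rotation": [0,0,-0.8],"gripper": 1},{"dp": [-0.1,-1,0],"rotation": [0,0,-0.85],"gripper": 1},{"dp": [-0.1,-1,0],"rotation": [0,0,-0.85],"gripper": 1},{"dp": [-0.1,-1,0],"rotation": [0,0,-0.85],"gripper": 1},{"dp": [-0.1,-1,0],"rotation": [0,0,-0.85],"gripper": 1},{"dp": [-0.1,-1,0],"rotation": [0,0,-0.85],"gripper": 1},{"dp": [-0.1,-1,0],"rotation": [0,0,-0.85],"gripper": 1},{"dp": [-0.1,-1,0],"rotation": [0,0,-0.85],"gripper": 1},{"dp": [-0.1,-1,0],"rotation": [0,0,-0.85],"gripper": 1}])

```text
t: 7.38
ee_pos: [0.6166, -0.104, 0.5006]
tool_rot: [[-0.268, 0.963, -0.006], [0.963, 0.268, 0.001], [0.002, -0.005, -1.0]]
ft_force: [-0.2, 0.2, -4.3]
opening: 0.126
finger_force: 40.0
```

Call:
send_rows(deltas=[{"dp": [-0.1,-0.96,0],"rotation": [0,0,-0.8],"gripper": 1},{"dp": [-0.05,-0.8,0],"rotation": [0,0,-0.7],"gripper": 1},{"dp": [0,-0.5,0],"rotation": [0,0,-0.5],"gripper": 1},{"dp": [0,-0.2,0],"rotation": [0,0,-0.26],"gripper": 1},{"dp": [0,0,0],"rotation": [0,0,0],"gripper": 1},{"dp": [0,0,0],"rotation": [0,0,0],"gripper": 1},{"dp": [0,0,0],"rotation": [0,0,0],"gripper": 1}])

```text
t: 7.97
ee_pos: [0.6139, -0.1625, 0.5033]
tool_rot: [[-0.12, 0.993, -0.001], [0.993, 0.12, 0.001], [0.001, -0.0, -1.0]]
ft_force: [0.7, 0.0, -3.6]
opening: 0.122
finger_force: 40.0
```

Run:
```python
from h import *
s=state();e=np.array(s['ee_pos']);T=np.array(s['tool_rot']);print(s['t'],e,np.arctan2(T[1,0],T[0,0]),s['opening'],s['ft_force'],T.round(4).tolist())
o=np.zeros((520,780,3),np.uint8)
a=np.arctan2(T[1,0],T[0,0])-np.pi/2;R=np.array([[np.cos(a),-np.sin(a)],[np.sin(a),np.cos(a)]])
for n,(x,y,w,h),ox in(("top",(265,75,80,110),0),("side",(195,85,85,115),390)):
    c=capture(n);f=cv2.resize(c["frame"][y:y+h,x:x+w],None,fx=4.5,fy=4.5,interpolation=cv2.INTER_CUBIC)
    z=e[2]-.285
    L=[list(R@np.array(m)+e[:2])+[z+k] for m,k in [((sx*.1,sy*.058),.008) for sx in(-1,1) for sy in(-1,1)]+[(m,.008) for m in M]]
    for q in proj(c,L): cv2.circle(f,tuple(int(v) for v in (q-[x,y]+.4)*4.5),3,(0,0,255),1)
    a2=.1185;R2=np.array([[np.cos(a2),-np.sin(a2)],[np.sin(a2),np.cos(a2)]])
    for q in proj(c,[list(R2@np.array(m)+(.6136,-.1632))+[.161] for m in M]+[list(R2@np.array(m)+(.6136,-.1632))+[.15] for m in ((.095,.055),(-.095,.055))]): cv2.circle(f,tuple(int(v) for v in (q-[x,y]+.4)*4.5),3,(0,255,0),1)
    o[:f.shape[0],ox:ox+f.shape[1]]=f
cv2.imwrite("pics/above.png",o)
```

```text
7.9667 [ 0.61387542 -0.16253807  0.50332887] 1.6908032582018127 0.12202076476986647 [ 0.68692661  0.03227995 -3.64273481] [[-0.1197, 0.9928, -0.0006], [0.9928, 0.1197, 0.0012], [0.0012, -0.0004, -1.0]]
```

View pics/above.png

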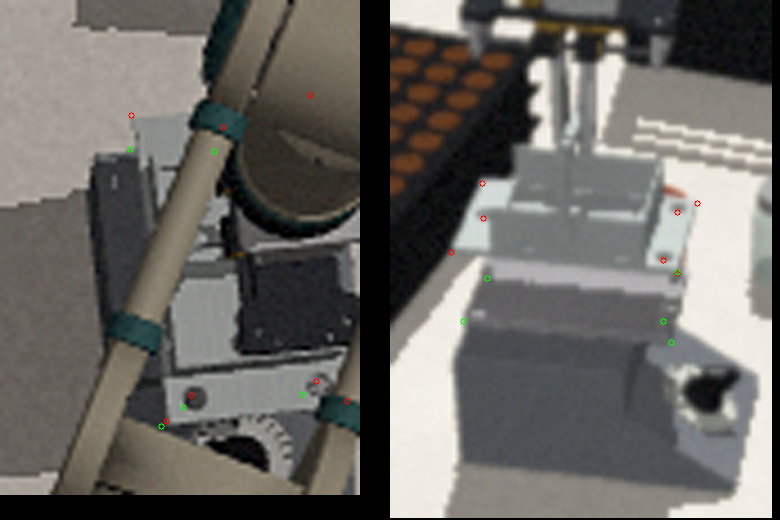

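Call:
send_rows(deltas=[{"dp": [0,0.02,-0.5],"rotation": [0,0,0],"gripper": 1},{"dp": [0,0,-0.6],"rotation": [0,0,0],"gripper": 1},{"dp": [0,0,-0.4],"rotation": [0,0,0],"gripper": 1},{"dp": [0,0,-0.2],"rotation": [0,0,0],"gripper": 1},{"dp": [0,0,-0.15],"rotation": [0,0,0],"gripper": 1},{"dp": [0,0,-0.15],"rotation": [0,0,0],"gripper": 1},{"dp": [0,0,-0.1],"rotation": [0,0,0],"gripper": 1},{"dp": [0,0,0],"rotation": [0,0,0],"gripper": 1}])

```text
t: 8.73
ee_pos: [0.614, -0.1633, 0.4513]
tool_rot: [[-0.118, 0.993, 0.001], [0.993, 0.118, -0.001], [-0.001, 0.001, -1.0]]
ft_force: [0.4, -0.8, -3.4]
opening: 0.123
finger_force: 40.0
```

Call:
send_rows(deltas=[{"dp": [0,0,-0.12],"rotation": [0,0,0],"gripper": 1},{"dp": [0,0,-0.12],"rotation": [0,0,0],"gripper": 1},{"dp": [0,0,-0.12],"rotation": [0,0,0],"gripper": 1},{"dp": [0,0,0],"rotation": [0,0,0],"gripper": 1},{"dp": [0,0,0],"rotation": [0,0,0],"gripper": 1}])

```text
t: 9.15
ee_pos: [0.6143, -0.1636, 0.4422]
tool_rot: [[-0.118, 0.993, 0.002], [0.993, 0.118, -0.001], [-0.002, 0.002, -1.0]]
ft_force: [2.7, -2.7, -4.0]
opening: 0.12
finger_force: 40.0
```

Call:
send_rows(deltas=[{"dp": [0.02,-0.02,-0.08],"rotation": [0,0,0],"gripper": 1},{"dp": [0,0,-0.1],"rotation": [0,0,0],"gripper": 1},{"dp": [0,0,-0.1],"rotation": [0,0,0],"gripper": 1},{"dp": [0,0,-0.06],"rotation": [0,0,0],"gripper": 1},{"dp": [0,0,0],"rotation": [0,0,0],"gripper": 1},{"dp": [0,0,0],"rotation": [0,0,0],"gripper": 1}])

```text
t: 9.65
ee_pos: [0.615, -0.1641, 0.4343]
tool_rot: [[-0.118, 0.993, 0.003], [0.993, 0.118, -0.002], [-0.002, 0.003, -1.0]]
ft_force: [3.7, -3.2, -1.3]
opening: 0.124
finger_force: 40.0
```

Call:
send_rows(deltas=[{"dp": [0.03,-0.03,-0.04],"rotation": [0,0,0],"gripper": 1},{"dp": [0,0,-0.04],"rotation": [0,0,0],"gripper": 1},{"dp": [0,0,0],"rotation": [0,0,0],"gripper": 1},{"dp": [0,0,0],"rotation": [0,0,0],"gripper": 1}])

```text
t: 9.98
ee_pos: [0.6152, -0.165, 0.4337]
tool_rot: [[-0.118, 0.993, 0.003], [0.993, 0.118, -0.003], [-0.003, 0.003, -1.0]]
ft_force: [2.6, -3.3, 5.5]
opening: 0.122
finger_force: 40.0
```

Call:
send_rows(deltas=[{"dp": [0,0,0],"rotation": [0,0,0],"gripper": 0},{"dp": [0,0,0],"rotation": [0,0,0],"gripper": 0},{"dp": [0,0,0],"rotation": [0,0,0],"gripper": 0},{"dp": [0,0,0],"rotation": [0,0,0],"gripper": 0},{"dp": [0,0,0],"rotation": [0,0,0],"gripper": 0},{"dp": [0,0,0.4],"rotation": [0,0,0],"gripper": 0},{"dp": [0,0,0.8],"rotation": [0,0,0],"gripper": 0},{"dp": [0,0,1],"rotation": [0,0,0],"gripper": 0},{"dp": [0,0,1],"rotation": [0,0,0],"gripper": 0},{"dp": [0,0,1],"rotation": [0,0,0],"gripper": 0}])

```text
t: 10.82
ee_pos: [0.6148, -0.1642, 0.5384]
tool_rot: [[-0.118, 0.993, 0.0], [0.993, 0.118, 0.0], [0.0, 0.0, -1.0]]
ft_force: [0.2, -1.2, -0.7]
opening: 0.501
finger_force: 0.0
```

Call:
send_rows(deltas=[{"dp": [-0.9,-0.28,0],"rotation": [0,0,0],"gripper": -0.2},{"dp": [-0.97,-0.28,0],"rotation": [0.118,-0.993,0],"gripper": -0.2},{"dp": [-0.97,-0.28,0],"rotation": [0.118,-0.993,0],"gripper": -0.2},{"dp": [-0.97,-0.28,-0.6],"rotation": [0.118,-0.993,0],"gripper": -0.2},{"dp": [-0.97,-0.28,-1],"rotation": [0.118,-0.993,0],"gripper": -0.2},{"dp": [-0.97,-0.28,-1],"rotation": [0.118,-0.993,0],"gripper": -0.2},{"dp": [-0.97,-0.28,-1],"rotation": [0.118,-0.993,0],"gripper": -0.2},{"dp": [-0.97,-0.28,-1],"rotation": [0.118,-0.993,0],"gripper": -0.2},{"dp": [-0.97,-0.28,-1],"rotation": [0.118,-0.993,0],"gripper": -0.2},{"dp": [-0.9,-0.28,-1],"rotation": [0,0,0],"gripper": -0.2}])

```text
t: 11.65
ee_pos: [0.3741, -0.2337, 0.3713]
tool_rot: [[-0.117, 0.84, 0.529], [0.993, 0.1, 0.062], [-0.001, 0.533, -0.846]]
ft_force: [0.3, -1.6, -0.3]
opening: 0.602
finger_force: 0.0
```

Call:
send_rows(deltas=[{"dp": [-0.9,-0.28,-1],"rotation": [0,0,0],"gripper": -0.2},{"dp": [-0.8,-0.28,-1],"rotation": [0,0,0],"gripper": -0.2},{"dp": [0,0,0],"rotation": [0,0,0],"gripper": -0.2},{"dp": [0,0,0],"rotation": [0,0,0],"gripper": -0.2},{"dp": [0,0,0],"rotation": [0,0,0],"gripper": -0.2}])

```text
t: 12.07
ee_pos: [0.3345, -0.2491, 0.3232]
tool_rot: [[-0.118, 0.841, 0.528], [0.993, 0.101, 0.061], [-0.002, 0.532, -0.847]]
ft_force: [-0.8, -0.6, 0.4]
opening: 0.6
finger_force: 0.0
```

```bash
cat >> h.py <<'E'
def rz(a): return np.array([[np.cos(a),-np.sin(a),0],[np.sin(a),np.cos(a),0],[0,0,1]])
SO=np.array([.6150,-.1645,0]); SR=rz(.1185)
def W(p): return (np.array(p)@SR.T)+SO
s32,c32=np.sin(np.radians(32)),np.cos(np.radians(32))
N=np.array([-s32,0,c32]);U=np.array([c32,0,s32]);G=np.array([-.132,0,.068]);D=G-.032*N
def dial(r,th,h): return W(D+h*N+r*(np.cos(th)*U+np.sin(th)*np.array([0,1,0])))
E
python3 - <<'E'
from h import *
s=state();T=np.array(s['tool_rot']);print(s['t'],s['ee_pos'],T.round(3).tolist(),np.array(s['qpos']).round(2))
c=capture("wrist");np.save("k.npy",c,allow_pickle=True)
f=c["frame"].copy()
p=proj(c,dial(0,0,0))[0];x,y=np.clip((p-[65,50]).astype(int),0,[382,284]);print(p,x,y)
o=cv2.resize(f[y:y+100,x:x+130],None,fx=5,fy=5,interpolation=cv2.INTER_CUBIC)
for P,col in[(dial(.04,a,0),(0,0,255)) for a in np.arange(0,6.28,.3)]+[(dial(0,0,.041),(0,255,0)),(dial(.04,0,0),(255,0,0))]:
    cv2.circle(o,tuple(int(v) for v in (proj(c,P)[0]-[x,y]+.4)*5),3,col,1)
cv2.imwrite("pics/knob.png",o)
E
```

```text
12.0667 [ 0.33450513 -0.24911424  0.32320797] [[-0.118, 0.841, 0.528], [0.993, 0.101, 0.061], [-0.002, 0.532, -0.847]] [-1.04  0.04  2.11  0.69  0.87 -1.58]
[252.68136761 139.06544503] 187 89
```

View pics/knob.png

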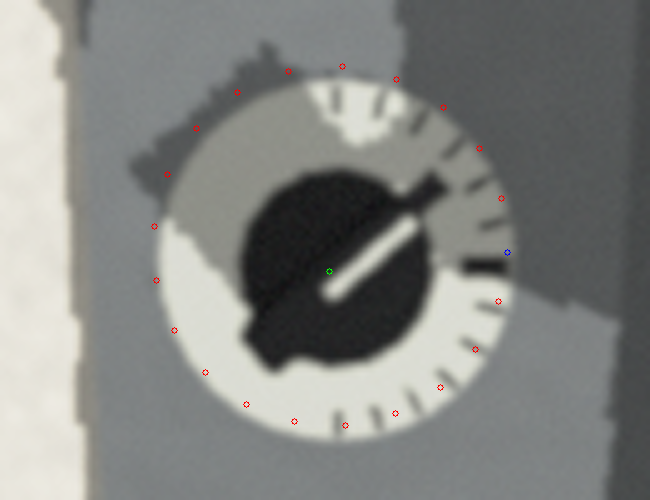

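Run:
```python
from h import *
c=np.load("k.npy",allow_pickle=True).item()
def pl(uv,h):
    o,d=ray(c,(187+uv[0]/5-.4,89+uv[1]/5-.4)); n=SR@N; q=dial(0,0,h)
    P=o+d*((q-o)@n)/(d@n); L=SR.T@(P-q); return np.array([L@U,L[1]])
# dial centre by fitting circle to rim points
r=np.array([pl(p,0) for p in((157,260),(515,262),(336,78),(336,441))]);print(r)
cen=np.array([(r[0,0]+r[1,0])/2,(r[2,1]+r[3,1])/2]);print("centre off",cen)
z=pl((485,267),0)-cen;print("zero",np.degrees(np.arctan2(z[1],z[0])))
a=pl((332,292),.041);b=pl((413,225),.041);print(a,np.degrees(np.arctan2(*(b-a)[::-1])))
for a,b in(((262,350),(437,185)),): 
    v=pl(b,.03)-pl(a,.03);print(np.degrees(np.arctan2(v[1],v[0])))
```

```text
[[-0.03920643 -0.00170438]
 [ 0.04176624 -0.0021678 ]
 [ 0.00131591  0.03753742]
 [ 0.00120117 -0.04368151]]
centre off [ 0.00127991 -0.00307204]
zero -0.3637677048132147
[ 0.00058031 -0.00394801] 39.38617254208526
43.050098562479015
```

Call:
send_rows(deltas=[{"dp": [0.075,0.16,-0.16],"rotation": [0.5,0.06,-0.807],"gripper": -0.1},{"dp": [0.075,0.16,-0.16],"rotation": [0.5,0.06,-0.807],"gripper": -0.1},{"dp": [0.075,0.16,-0.16],"rotation": [0.5,0.06,-0.807],"gripper": -0.1},{"dp": [0.075,0.16,-0.16],"rotation": [0.5,0.06,-0.807],"gripper": -0.1},{"dp": [0.075,0.16,-0.16],"rotation": [0.5,0.06,-0.807],"gripper": -0.1},{"dp": [0.075,0.16,-0.16],"rotation": [0.5,0.06,-0.807],"gripper": -0.1},{"dp": [0.075,0.16,-0.16],"rotation": [0.5,0.06,-0.807],"gripper": -0.1},{"dp": [0.075,0.16,-0.16],"rotation": [0.5,0.06,-0.807],"gripper": -0.1},{"dp": [0.075,0.16,-0.16],"rotation": [0.5,0.06,-0.807],"gripper": -0.1},{"dp": [0.075,0.16,-0.16],"rotation": [0.5,0.06,-0.807],"gripper": -0.1}])

```text
t: 12.95
ee_pos: [0.3541, -0.2083, 0.2832]
tool_rot: [[0.426, 0.735, 0.528], [0.844, -0.533, 0.061], [0.326, 0.42, -0.847]]
ft_force: [0.6, -0.4, -0.2]
opening: 0.549
finger_force: 0.0
```

Call:
send_rows(deltas=[{"dp": [0.075,0.16,-0.16],"rotation": [0.5,0.06,-0.807],"gripper": -0.1},{"dp": [0.075,0.16,-0.16],"rotation": [0.5,0.06,-0.807],"gripper": -0.1},{"dp": [0.075,0.16,-0.16],"rotation": [0.5,0.06,-0.807],"gripper": -0.1},{"dp": [0,0,0],"rotation": [0,0,0],"gripper": -0.1},{"dp": [0,0,0],"rotation": [0,0,0],"gripper": -0.1},{"dp": [0,0,0],"rotation": [0,0,0],"gripper": -0.1}])

```text
t: 13.45
ee_pos: [0.3588, -0.1966, 0.2707]
tool_rot: [[0.561, 0.638, 0.527], [0.724, -0.687, 0.061], [0.401, 0.347, -0.848]]
ft_force: [-1.0, -0.6, 0.3]
opening: 0.548
finger_force: 0.0
```

Run:
```python
from h import *
s=state();T=np.array(s['tool_rot']);L=SR.T@T;e=np.array(s['ee_pos'])
print(s['t'],e,s['opening'],"toolx ang",np.degrees(np.arctan2(L[1,0],L[:,0]@U)),"z err",np.degrees(np.arccos(-L[:,2]@N)))
g=SR.T@(e+.24*T[:,2]-SO)-G;print("grip pt off U,y,N",g@U,g[1],g@N)
c=capture("wrist");cv2.imwrite("pics/k2.png",cv2.resize(c["frame"],(768,576)))
```

```text
13.45 [ 0.35881657 -0.19656577  0.27068459] 0.5481572389358184 toolx ang 40.74225242548868 z err 0.0953834465922678
grip pt off U,y,N 0.0006046450451684161 -0.001898298418730045 -0.0012493690093318397
```

View pics/k2.png

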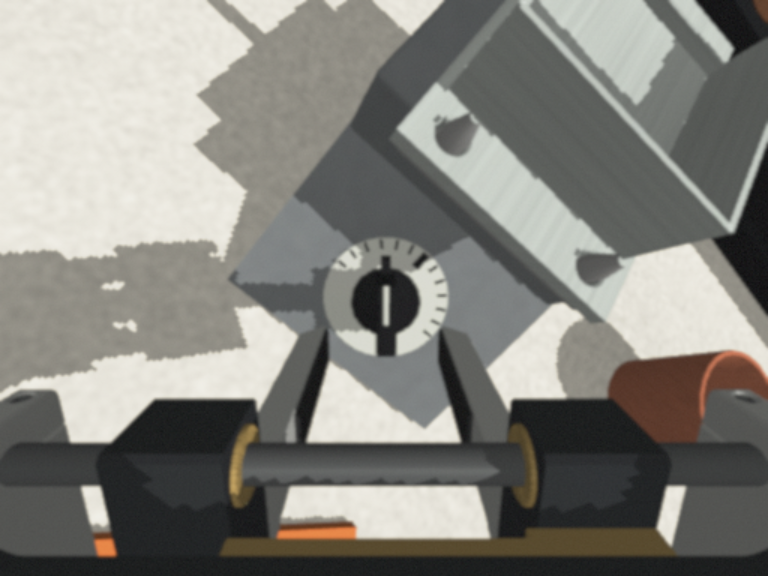

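Call:
send_rows(deltas=[{"dp": [0.31,0.04,-0.5],"rotation": [0,0,0],"gripper": -0.1},{"dp": [0.31,0.04,-0.5],"rotation": [0,0,0],"gripper": -0.1},{"dp": [0.31,0.04,-0.5],"rotation": [0,0,0],"gripper": -0.1},{"dp": [0.31,0.04,-0.5],"rotation": [0,0,0],"gripper": -0.1},{"dp": [0,0,0],"rotation": [0,0,0],"gripper": -0.1},{"dp": [0,0,0],"rotation": [0,0,0],"gripper": 1},{"dp": [0,0,0],"rotation": [0,0,0],"gripper": 1},{"dp": [0,0,0],"rotation": [0,0,0],"gripper": 1},{"dp": [0,0,0],"rotation": [0,0,0],"gripper": 1},{"dp": [0,0,0],"rotation": [0,0,0],"gripper": 1}], force=15)

```text
t: 14.33
ee_pos: [0.3888, -0.1925, 0.2203]
tool_rot: [[0.563, 0.637, 0.527], [0.722, -0.689, 0.061], [0.402, 0.346, -0.848]]
ft_force: [0.4, 0.3, 0.1]
opening: 0.231
finger_force: 0.0
```

Call:
send_rows(deltas=[{"dp": [0,0,0],"rotation": [0,0,0],"gripper": 1},{"dp": [0,0,0],"rotation": [0,0,0],"gripper": 1},{"dp": [0,0,0],"rotation": [0,0,0],"gripper": 1},{"dp": [0,0,0],"rotation": [0,0,0],"gripper": 1}])

```text
t: 14.67
ee_pos: [0.39, -0.1938, 0.2209]
tool_rot: [[0.564, 0.635, 0.528], [0.722, -0.69, 0.058], [0.402, 0.348, -0.847]]
ft_force: [4.5, -3.4, 5.0]
opening: 0.129
finger_force: 15.0
```

```bash
cat > st.py <<'E'
from h import *
s=state();T=np.array(s['tool_rot']);L=SR.T@T;e=np.array(s['ee_pos'])
print(s['t'],e,s['opening'],s['finger_force'],s['ft_force'],s['moment'],"toolx ang",np.degrees(np.arctan2(L[1,0],L[:,0]@U)),"z err",np.degrees(np.arccos(-L[:,2]@N)))
g=SR.T@(e+.18*T[:,2]-SO)-G;print("grip pt off U,y,N",g@U,g[1],g@N)
E
python3 st.py
```

```text
14.6667 [ 0.39001445 -0.19380663  0.22085266] 0.12903676277604362 15.000681281089783 [ 4.53819159 -3.35777082  5.035244  ] [-0.47282005 -0.78508744 -0.27160823] toolx ang 40.53569352309179 z err 0.28226763800273874
grip pt off U,y,N 0.000910602083881852 -0.0033097297471476415 -9.666721880520121e-05
```

Call:
send_rows(deltas=[{"dp": [0.02,-0.02,0.02],"rotation": [0.484,0.058,-0.781],"gripper": 1},{"dp": [0,0,0],"rotation": [0.484,0.058,-0.781],"gripper": 1},{"dp": [0,0,0],"rotation": [0.484,0.058,-0.781],"gripper": 1},{"dp": [0,0,0],"rotation": [0.484,0.058,-0.781],"gripper": 1},{"dp": [0,0,0],"rotation": [0.484,0.058,-0.781],"gripper": 1},{"dp": [0,0,0],"rotation": [0.484,0.058,-0.781],"gripper": 1},{"dp": [0,0,0],"rotation": [0.484,0.058,-0.781],"gripper": 1},{"dp": [0,0,0],"rotation": [0.484,0.058,-0.781],"gripper": 1},{"dp": [0,0,0],"rotation": [0.484,0.058,-0.781],"gripper": 1},{"dp": [0,0,0],"rotation": [0.484,0.058,-0.781],"gripper": 1}])

```text
t: 15.5
ee_pos: [0.3901, -0.1937, 0.2209]
tool_rot: [[0.833, 0.169, 0.527], [0.161, -0.985, 0.06], [0.529, 0.035, -0.848]]
ft_force: [2.7, -1.7, 3.7]
opening: 0.127
finger_force: 15.0
```

Call:
send_rows(deltas=[{"dp": [0,0,0],"rotation": [0.484,0.058,-0.781],"gripper": 1},{"dp": [0,0,0],"rotation": [0,0,0],"gripper": 1},{"dp": [0,0,0],"rotation": [0,0,0],"gripper": 1},{"dp": [0,0,0],"rotation": [0,0,0],"gripper": 1},{"dp": [0,0,0],"rotation": [0,0,0],"gripper": 1}])

```text
t: 15.92
ee_pos: [0.3901, -0.1937, 0.2209]
tool_rot: [[0.842, 0.118, 0.527], [0.102, -0.993, 0.06], [0.53, 0.003, -0.848]]
ft_force: [3.7, -3.1, 5.9]
opening: 0.127
finger_force: 15.0
```

```bash
python3 st.py
```

```text
15.9167 [ 0.39008529 -0.19369344  0.22091841] 0.1268227417751304 15.000212788581848 [ 3.70758713 -3.09200888  5.91312827] [-0.39898802 -0.89678192 -0.33526039] toolx ang 0.09611351736625544 z err 0.1514962304710283
grip pt off U,y,N 0.0007531019051787259 -0.002863061857207 -8.682811579009252e-05
```

Aligned. Open slowly, retreat along the axis and look.

Call:
send_rows(deltas=[{"dp": [0,0,0],"rotation": [0,0,0],"gripper": 0.3},{"dp": [0,0,0],"rotation": [0,0,0],"gripper": 0.2},{"dp": [0,0,0],"rotation": [0,0,0],"gripper": 0.1},{"dp": [0,0,0],"rotation": [0,0,0],"gripper": 0},{"dp": [-0.15,-0.02,0.25],"rotation": [0,0,0],"gripper": 0},{"dp": [-0.3,-0.04,0.5],"rotation": [0,0,0],"gripper": 0},{"dp": [-0.45,-0.05,0.75],"rotation": [0,0,0],"gripper": 0},{"dp": [-0.5,-0.06,0.8],"rotation": [0,0,0],"gripper": 0},{"dp": [-0.5,-0.06,0.8],"rotation": [0,0,0],"gripper": 0},{"dp": [-0.5,-0.06,0.8],"rotation": [0,0,0],"gripper": 0}])

```text
t: 16.75
ee_pos: [0.3283, -0.1992, 0.3178]
tool_rot: [[0.844, 0.12, 0.523], [0.101, -0.993, 0.065], [0.527, -0.002, -0.85]]
ft_force: [-0.2, 0.1, 0.2]
opening: 0.498
finger_force: 0.0
```

Call:
send_rows(deltas=[{"dp": [-0.3,0,0.5],"rotation": [0,0,0],"gripper": 0},{"dp": [0,0,0],"rotation": [0,0,0],"gripper": 0},{"dp": [0,0,0],"rotation": [0,0,0],"gripper": 0},{"dp": [0,0,0],"rotation": [0,0,0],"gripper": 0}])

```text
t: 17.08
ee_pos: [0.3218, -0.1996, 0.3292]
tool_rot: [[0.843, 0.119, 0.524], [0.1, -0.993, 0.064], [0.528, -0.001, -0.849]]
ft_force: [-0.1, -0.4, 1.3]
opening: 0.505
finger_force: 0.0
```

Run:
```python
from h import *
c=capture("wrist");s=state();print(s["t"],s["ft_force"])
np.save("k3.npy",c,allow_pickle=True)
p=proj(c,dial(0,0,0))[0].astype(int);x=max(0,min(p[0]-95,322));y=max(0,p[1]-110);print(p,x,y)
cv2.imwrite("pics/k3.png",cv2.resize(c["frame"][y:y+145,x:x+190],None,fx=4,fy=4,interpolation=cv2.INTER_CUBIC))
for n in("top","side"):
    c=capture(n)
    for k in("pot","jar","brush"): print(n,k,[np.round(d["box"]).tolist() for d in search_frame(n,k)][:1])
```

```text
17.1333 [ 0.68542241 -0.21818341 -0.50799317]
[255 180] 160 70
top pot [[380.0, 125.0, 412.0, 155.0]]
top jar [[396.0, 170.0, 422.0, 192.0]]
top brush [[98.0, 119.0, 130.0, 177.0]]
side pot [[242.0, 127.0, 264.0, 140.0]]
side jar [[273.0, 123.0, 288.0, 150.0]]
side brush [[154.0, 280.0, 205.0, 314.0]]
```

View pics/k3.png

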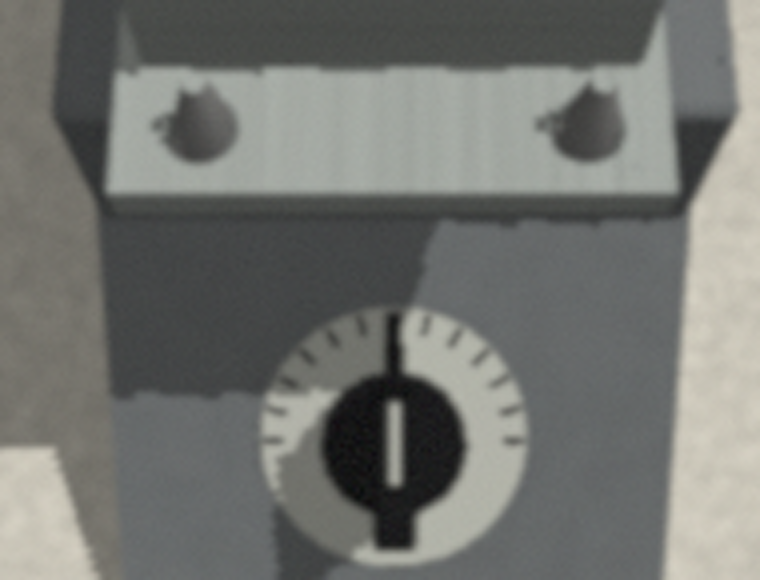

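The picture shows the pointer (394,350) lined up with the broad zero mark at the top of the dial. Both front pegs stand through the pan plate at (200,120) and (588,120), the plate lies flat, and the arm is clear of everything.

```bash
python3 -c "
from plant import *
print(finish_job())"
```

```text
the job is handed in; nothing more can be done
None
```

The job is handed in at about 17 s: the last wrist picture shows the pan flat on the platform with both front pegs through its holes and the pointer on the zero mark; pot, jar and brush have not moved, and the gripper is open and clear of everything.

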